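Index a heat sink under the height gauge and bring the gauge down on it

ROBOT

A 6-joint arm with a two-finger parallel gripper is mounted at the origin on the work surface. World frame = base frame: x ahead of the robot, y to its left, z up, the work surface at z = 0. Lengths are in m, angles in rad, forces in N, time in s.
With the tool pointing down it reaches from about 0.3 to 0.875 m from the base axis. Payload 6.4 kg.
Tool frame: the origin (TCP) lies on the centre line of the jaws, within the pads' length; the fingertips stand 8 mm ahead of it and the grasp point (between the pads) lies 11 mm behind it; z points along the fingers, y is the line along which they close (so a half turn about z gives the same grasp; the last joint's range is limited). The gripper opens to 85 mm and grips with 20 to 120 N. Pads are 22 mm wide; open, the fingers measure 114 mm over their backs; the gripper's body (76 mm by 85 mm) begins 54 mm behind the grasp point. The pads swing forward as they close: fully open they stand 13 mm farther back than shut.
Start: joints at [-0.206, 0.181, 1.607, -0, 1.354, -0.206], TCP at [0.575, 0, 0.214] pointing down, gripper open.
Joint ranges: [-2.99, 2.99], [-0.89, 2.07], [0.3, 2.58], [-1.14, 4.28], [0, 2.63], [-3.12, 3.12]. Speed limits (rad/s): [2.57, 2.57, 3.01, 3.14, 3.14, 3.14].

INTERFACE

Orientations are given as a unit quaternion [w, x, y, z].
In Python, from bench import ctrl gives the robot as it stands.
- The arm moves only by the shell command python3 -m handwheel 'ROWS' [OPENING]. ROWS is JSON, a list that holds one entry, the list of rows, each a list of 4 numbers: the shift along the tool's x, y, z each as a share of 20 cm, from -1 to 1, then the turn about the tool's z as a share of 1.5 rad, from -1 to 1. In form: [[[x, y, z, twist], ...]]. A call has 1 to 10 rows; each row is the pose to reach, as a shift and turn from the pose commanded when the call began, along the tool's axes at that moment; what a row does not reach only later rows make up. A row lasts 1/8 s, in which the tool goes at most 62.5 mm and 10.7 degrees, less where a joint would pass 70% of its speed; a pose out of reach is approached as far as the arm can. A call with a number of a shift or a turn outside -1 to 1 is refused whole. A call with a gripper value outside its range is refused whole. OPENING is the finger opening in mm, from 0 to 85.4, set as the call begins (- or left out, the last holds). The fingers move at their own pace and stop on an object; the grip force is fixed at half the most. Time passes only in rows, so rows that repeat a pose let the fingers close. It gives the time, the measured TCP pose, the force, the opening and the grip force at its end, in the units of the state.
- ctrl.get_obs(): the state, without advancing time (a new reading comes with each control period).
- ctrl.camera(name): name is "scene" or "side" or "wrist"; returns a dict with "color" (420x560x3 uint8, red, green, blue), "range_z" (420x560 float32, m along the optical axis (not along the pixel's ray), 0 where there is no reading), "K" (3x3 intrinsics, pixels), "pose" (4x4, takes a point from camera to world coordinates); the wrist camera has in their place "T_tool_cam" (4x4, takes a point from camera to tool coordinates, whose origin is the TCP and whose axes are the flange's). Camera axes: x right, y down, z forward; pixel columns grow to the right and rows downward; lengths in m; the calibration is good to about 2 mm. The wrist camera is an equidistant fisheye: a pixel r from the principal point sees the ray r / f radians off the axis. A picture is of the moment at which its call begins: read the wrist's pose just before it.
- ctrl.hand_in(): hands the job in; it is judged then, once.
The state is a dict: "time_s": time; "q": joint angles; "dq": joint speeds; "joint_efforts": joint torques, N m; "eef_pos": TCP position; "eef_rot": TCP orientation; "wrist_force": force on the tool from outside, world axes, zero at the start; "torque": the same for the moment, N m; "opening": opening from 0.0 (shut) to 1.0 (fully open); "grasp_force": force on a finger pad.
Only numpy, scipy, OpenCV 4.12 (cv2) and the standard library are available. Lean on these libraries where they do the work, as an engineer would, in place of code of your own. Each camera call takes 0.05 s, during which the arm holds its last target. There are 200 camera calls.

TASK

On the service bench, turn the indexing table until the finned heat sink stands under the height gauge's foot and the table sits in its detent. Then slide the gauge's carriage down until its sprung foot presses on the heat sink with 3 to 12 N, and leave it standing there without pushing on the three parts on the table or disturbing the things lying around.

Things in the scene. Friction and masses are not known exactly. Their poses are not given: they have to be found in the camera images.
- fixture: Fixed fixture: dark steel base plate, x -135 to 190, y -135 to 240 mm in its frame, 12 mm thick, with the indexing table, a steel detent block on its +x side (55 mm high, 144 to 189 mm from the axis) and a height gauge on its +y side (steel column 22 x 28 mm at x 0, y 190). Origin: on the table's vertical axis at bench level; z up; -x faces the robot, yaw -0.5 to -0.1 rad.
- head_edge (a point): Middle of the lower front edge of the gauge's grey readout head, at (-88, 190, 290) mm of the fixture. The head spans x -88 to 40, y 155 to 225, z 290 to 345; a light bar (x -15 to 15, y 45 to 155, z 296 to 320) covers the gauge's arm. They bar a vertical tool from tab and arm: take the tab from -x, tilted about 40 degrees (fingers pointing +x and down).
- turntable (a joint): Angle of the round aluminium table (260 mm across, top 50 mm up), rad, counter-clockwise positive from above, range -2 to 0.3. 0: heat sink under the foot, the detent's spring ball between its two rim pins. Starts at -1.85 to -0.6. The detent pulls in from about 3 degrees; passing a pin takes 4 N at the handle, free turning 1 N; stays where left.
- handle (a point): Middle of the gripping zone of the table's handle: an upright black round knob, 26 mm diameter, top 102 mm and foot 50 mm above the bench, on a short arm at 155 mm from the table's axis, straight across the axis from the heat sink. This point lies on the knob's axis, 80 mm above the bench.
- heat_sink: Aluminium heat sink with 12 upright fins, 60 x 70 mm and 55 mm high, clamped on the table with its centre 75 mm from the axis; the tallest of the three parts. Origin: centre of its underside, 50 mm above the bench; the fin tops are 105 mm above the bench. Its x axis points away from the table's axis.
- power_module: Plain flat steel module with a white label, 55 x 70 x 32 mm, clamped on the table 120 degrees further (counter-clockwise) than the heat sink. Origin: centre of its underside. Not to be pushed on.
- connector: Black connector block with two ribs, 50 x 70 x 38 mm, clamped on the table 120 degrees clockwise from the heat sink. Origin: centre of its underside. Not to be pushed on.
- carriage (a joint): Travel of the gauge's carriage down its column, m, 0 = top, growing downwards, range 0 to 0.085. Starts at 0 to 0.03. Sliding friction about 6 N; it weighs 0.35 kg and stays where it is left. The foot meets the heat sink at about 0.050.
- tab (a point): Grip point on the carriage's finger tab: a black upright plate 14 mm thick (along the fixture's y), 30 mm high, 55 mm long, sticking out to -x from the carriage block (60 x 55 x 70 mm). The point is mid-thickness, mid-height, 32 mm in front of the block, 23 mm from the free end; 170 mm above the bench at carriage joint 0; moves with the carriage.
- foot_pad: The gauge's measuring foot: a steel disc 30 mm in diameter on a sprung stem under the carriage's arm (20 mm square bar along y, 22 mm above the tab's middle), over the table 75 mm from its axis on the +y side of the fixture. Origin: centre of its contact face (underside), 155 mm above the bench when the carriage joint and the foot joint are 0.
- foot (a joint): How far the sprung foot is pushed up into the carriage's arm, m, 0 to 0.022 (end stop). The contact force is about 0.5 N + 600 N/m times this: 3 N at 4 mm, 12 N at 19 mm.
- tub: Bystander: open clear plastic tub 120 x 160 x 50 mm, loose on the bench to the right. Origin: centre of its underside.
- tray: Bystander: open steel parts tray 100 x 130 x 35 mm, loose on the bench to the left. Origin: centre of its underside.
- screwdriver: Bystander: screwdriver with a green handle, 190 mm long, lying loose on the bench to the left.

How it is judged:
By the outcome, as a careful person would: the job done as asked, in the order asked, and still so for the second after the job is handed in, with the robot touching nothing.
It also fails if it takes over 54 s, if anything falls off the work surface, if the arm or the gripper's body presses on something with over 40 N, if the wrist force passes 120 N, or if a joint passes its speed limit or range.

## Working session

There is one attempt and no reset: what is moved stays moved. The work goes in short steps, Python scripts to look and compute and a shell command to move; the robot and the scene stay as the last step left them, time stands still between calls to the robot, and variables do not carry over. Pictures are saved under pics/ and viewed, at most 10 in all, crops included, and the job is handed in when it is done.

```bash
mkdir -p pics; ls
python3 - <<'E'
from bench import ctrl
import cv2,numpy as np
o=ctrl.get_obs();print(o)
ims=[]
for n in("scene","side"):
    c=ctrl.camera(n);np.savez(f"pics/{n}0.npz",**c);cv2.imwrite(f"pics/{n}0.png",c["color"][:,:,::-1]);print(n,c["K"],c["pose"])
E
```

```text
pics
{'time_s': 0.0, 'q': array([-2.06291461e-01,  1.81573596e-01,  1.60799813e+00,  2.63831147e-05,
        1.35378645e+00, -2.06332811e-01]), 'dq': array([ 0.00035712, -0.00083183, -0.00054768,  0.00029426, -0.00133649,
       -0.00142956]), 'joint_efforts': array([ 3.41415571e-04, -4.44869328e+01, -3.51340663e+01, -2.51131587e-04,
        9.11703974e-03,  3.43231875e-05]), 'eef_pos': array([5.74425662e-01, 1.51458121e-04, 2.12970643e-01]), 'eef_rot': array([-7.45887001e-04,  7.07093903e-01,  7.07119108e-01, -4.72319322e-04]), 'wrist_force': array([-0.25359316, -0.01168323,  0.77116158]), 'torque': array([0.04029055, 0.01275384, 0.00674999]), 'grasp_force': 0.0, 'opening': 1.0020496055393289}
scene [[420.734809     0.         279.21486108]
 [  0.         420.734809   205.46961073]
 [  0.           0.           1.        ]] [[ 0.69539798  0.52099834 -0.49495695  1.20358031]
 [ 0.71861525 -0.50770938  0.4752087  -0.67605926]
 [-0.00371134 -0.68614278 -0.72745743  1.23309596]
 [ 0.          0.          0.          1.        ]]
side [[545.17580732   0.         276.331683  ]
 [  0.         545.17580732 210.82107812]
 [  0.           0.           1.        ]] [[ 0.71559222 -0.41017754  0.56540442 -0.31295346]
 [-0.69842137 -0.40666331  0.5889249  -0.83770183]
 [-0.01163453 -0.81632061 -0.57748186  0.9946389 ]
 [ 0.          0.          0.          1.        ]]
```

View pics/scene0.png

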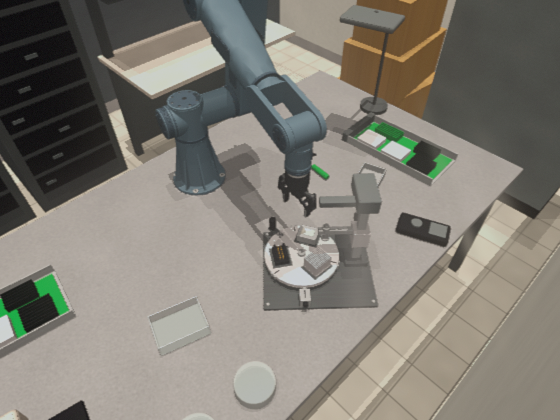

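View pics/side0.png

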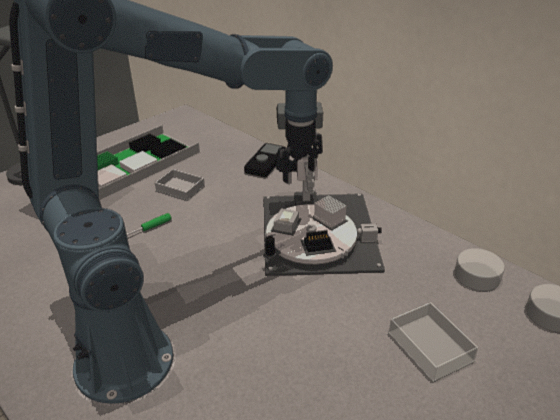

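The scene view shows the table at about (302,256), the heat sink at (317,262), the black knob at (270,226), the gauge head at (366,190) and the detent at (305,296). The side view shows the knob at (269,245), the heat sink at (330,210), and plate corners at about (265,272), (382,270) and (366,195). Next I'll measure these from depth.

```bash
cat > h.py <<'E'
import numpy as np,cv2
def cloud(c):
    z=c["range_z"];K=c["K"];v,u=np.indices(z.shape)
    P=np.stack([(u-K[0,2])/K[0,0]*z,(v-K[1,2])/K[1,1]*z,z],-1)
    W=P@c["pose"][:3,:3].T+c["pose"][:3,3]; W[z<=0]=np.nan; return W
def circ(p):
    A=np.c_[2*p,np.ones(len(p))];s=np.linalg.lstsq(A,(p**2).sum(1),rcond=None)[0];return s[:2],np.sqrt(s[2]+s[:2]@s[:2])
E
python3 - <<'E'
from h import *
for n in("scene","side"):
    c=dict(np.load(f"pics/{n}0.npz"));W=cloud(c);hsv=cv2.cvtColor(c["color"],cv2.COLOR_RGB2HSV)
    X,Y,Z=W[...,0],W[...,1],W[...,2];V=hsv[...,2]
    roi=(X>.35)&(X<1)&(Y>-.3)&(Y<.35)
    pl=roi&(abs(Z-.012)<.006)&(V<95)
    k,l,st,ce=cv2.connectedComponentsWithStats(pl.astype(np.uint8));i=1+st[1:,4].argmax();m=l==i
    r=cv2.minAreaRect(W[m][:,:2].astype(np.float32));print(n,"plate",r,cv2.boxPoints(r).round(3).tolist(),m.sum())
    t=roi&(abs(Z-.05)<.006)&(V>120);p=W[t][:,:2];h=cv2.convexHull(p.astype(np.float32))[:,0]
    print(" table",circ(h.astype(float)),cv2.minEnclosingCircle(h))
    kn=roi&(Z>.065)&(Z<.108)&(V<60)
    k,l,st,ce=cv2.connectedComponentsWithStats(kn.astype(np.uint8))
    for i in range(1,k):
        if st[i,4]>10: q=W[l==i];print("  dark",ce[i].round(),st[i,4],q.mean(0).round(3),np.ptp(q,0).round(3))
    hs=roi&(Z>.097)&(Z<.112)&(V>70)
    k,l,st,ce=cv2.connectedComponentsWithStats(hs.astype(np.uint8))
    for i in range(1,k):
        if st[i,4]>20: q=W[l==i];print("  hs",ce[i].round(),st[i,4],np.median(q,0).round(3),cv2.minAreaRect(q[:,:2].astype(np.float32)))
    hd=roi&(abs(Z-.345)<.008)
    k,l,st,ce=cv2.connectedComponentsWithStats(hd.astype(np.uint8))
    for i in range(1,k):
        if st[i,4]>50: q=W[l==i];r=cv2.minAreaRect(q[:,:2].astype(np.float32));print("  head",ce[i].round(),st[i,4],r,cv2.boxPoints(r).round(3).tolist())
    img=cv2.resize(c["color"][170:330,220:420,::-1],None,fx=4,fy=4,interpolation=cv2.INTER_CUBIC);cv2.imwrite(f"pics/{n}0c.png",img[:600])
E
```

```text
scene plate ((0.6868731379508972, 0.12665481865406036), (0.03219887986779213, 0.14640802145004272), 45.52342987060547) [[0.6230000257492065, 0.16599999368190765], [0.7279999852180481, 0.06400000303983688], [0.75, 0.08699999749660492], [0.6460000276565552, 0.1889999955892563]] 153
 table (array([ 0.65830225, -0.00224262]), np.float64(0.15946458677103886)) ((0.647248387336731, -0.00032429012935608625), 0.17413626611232758)
  dark [272. 223.] 49 [ 0.469 -0.006  0.09 ] [0.019 0.018 0.039]
  dark [279. 255.] 112 [ 0.584 -0.081  0.077] [0.074 0.066 0.029]
  hs [317. 258.] 319 [ 0.694 -0.014  0.103] ((0.6926077008247375, -0.01226019486784935), (0.07494824379682541, 0.06230952963232994), 85.60713958740234)
  head [367. 188.] 707 ((0.7278041839599609, 0.14718115329742432), (0.07005291432142258, 0.1328742355108261), 48.534637451171875) [[0.6549999713897705, 0.16500000655651093], [0.7540000081062317, 0.07699999958276749], [0.8009999990463257, 0.1289999932050705], [0.7009999752044678, 0.21699999272823334]]
  head [308. 194.] 92 ((0.6181848049163818, -0.00361836701631546), (0.05643231421709061, 0
[... 1153 characters left out ...]
2328], [0.7170000076293945, 0.19699999690055847], [0.703000009059906, 0.210999995470047]]
  head [319. 108.] 63 ((0.7673175930976868, 0.10502947866916656), (0.0689024031162262, 0.01442570798099041), 42.11806106567383) [[0.7369999885559082, 0.08699999749660492], [0.746999979019165, 0.07699999958276749], [0.7979999780654907, 0.12300000339746475], [0.7879999876022339, 0.13300000131130219]]
  head [291. 148.] 163 ((0.5493308901786804, -0.004184728488326073), (0.030120190232992172, 0.08769984543323517), 84.68494415283203) [[0.5040000081062317, -0.014999999664723873], [0.5920000076293945, -0.023000000044703484], [0.593999981880188, 0.007000000216066837], [0.5070000290870667, 0.014999999664723873]]
```

View pics/scene0c.png

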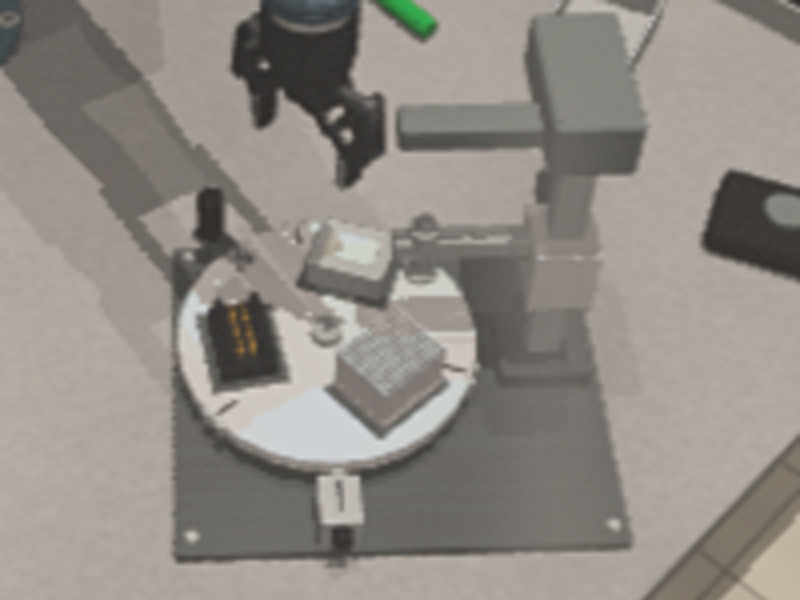

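The zoomed scene view confirms the layout: knob at crop (210,215), head at (585,95), tab edge-on at (425,230), carriage at (565,260), heat sink at (390,365). Next I'll refine the knob and axis position and measure how thick the tool is, by height.

```bash
python3 -m handwheel --help 2>&1 | head -20
python3 - <<'E'
from h import *
C={n:dict(np.load(f"pics/{n}0.npz")) for n in("scene","side")}
def proj(c): 
    T=np.linalg.inv(c["pose"]);return c["K"]@T[:3]
def onplane(c,uv,z):
    d=c["pose"][:3,:3]@np.linalg.inv(c["K"])@np.r_[uv,1];o=c["pose"][:3,3];return o+d*(z-o[2])/d[2]
ck={}
for n,c in C.items():
    W=cloud(c);V=c["color"].max(2);m=(np.linalg.norm(W[...,:2]-[.462,0],axis=-1)<.03)&(W[...,2]>.055)&(V<70)
    v,u=np.nonzero(m);bb=[u.min(),u.max(),v.min(),v.max()];ck[n]=np.array([(bb[0]+bb[1])/2,(bb[2]+bb[3])/2]);print(n,bb,onplane(c,ck[n],.08))
    # heat sink top by ray: pixels whose z in .09-.115
    m=(np.linalg.norm(W[...,:2]-[.692,-.014],axis=-1)<.06)&(W[...,2]>.099)&(W[...,2]<.115)
    v,u=np.nonzero(m);p=np.array([onplane(c,(a,b),.105)[:2] for a,b in zip(u,v)],np.float32);print(" hs",cv2.minAreaRect(p))
    # robot profile relative to TCP
    P=W-[.5744,0,.213];q=P[(abs(P[...,0])<.13)&(abs(P[...,1])<.13)&(P[...,2]>-.03)]
    for z in np.arange(-.02,.34,.02):
        s=q[abs(q[:,2]-z)<.01]
        if len(s)>5: print("  h%.2f x %.3f %.3f y %.3f %.3f n%d"%(z,*np.percentile(s[:,0],[2,98]),*np.percentile(s[:,1],[2,98]),len(s)))
X=cv2.triangulatePoints(proj(C["scene"]),proj(C["side"]),ck["scene"].reshape(2,1),ck["side"].reshape(2,1));print((X[:3]/X[3]).T)
E
```

```text
invalid input: not JSON, or not a number
scene [np.int64(270), np.int64(275), np.int64(217), np.int64(229)] [ 0.46481237 -0.00099023  0.08      ]
 hs ((0.6936267614364624, -0.013290390372276306), (0.07438836991786957, 0.06216796860098839), 87.37881469726562)
  h-0.02 x 0.084 0.123 y 0.033 0.081 n63
  h0.00 x 0.090 0.101 y 0.040 0.050 n8
  h0.04 x -0.047 0.057 y -0.010 0.013 n47
  h0.06 x -0.049 0.058 y -0.011 0.012 n54
  h0.08 x -0.066 0.123 y -0.013 0.062 n134
  h0.10 x -0.064 0.128 y -0.016 0.097 n417
  h0.12 x -0.065 0.122 y -0.019 0.071 n156
  h0.14 x -0.063 0.070 y -0.033 0.012 n112
  h0.16 x -0.017 0.040 y -0.037 0.016 n121
  h0.18 x -0.018 0.039 y -0.037 0.016 n150
  h0.20 x -0.017 0.040 y -0.038 0.020 n83
  h0.22 x -0.023 0.041 y -0.038 0.024 n171
  h0.24 x -0.019 0.040 y -0.037 0.018 n144
  h0.26 x -0.012 0.040 y -0.037 0.033 n162
  h0.28 x 0.002 0.040 y -0.036 0.016 n109
  h0.30 x -0.060 0.042 y -0.064 0.038 n182
  h0.32 x -0.120 0.054 y -0.067 0.069 n321
side [np.int64(258), np.int64(274), np.int64(46), np.int64(254)] [0.811279   0.38045228 0.08      ]
 hs ((0.6887241005897522, -0.017464332282543182), (0.07485807687044144, 0.06652065366506577), 85.36451721191406)
  h-0.02 x 0.078 0.103 y 0.028 0.056 n61
  h0.04 x -0.056 0.058 y -0.014 0.008 n94
  h0.06 x -0.055 0.057 y -0.014 0.008 n112
  h0.08 x -0.074 0.071 y -0.017 0.012 n182
  h0.10 x -0.071 0.073 y -0.020 0.011 n286
  h0.12 x -0.069 0.067 y -0.022 0.008 n303
  h0.14 x -0.067 0.063 y -0.037 0.009 n165
  h0.16 x -0.037 0.021 y -0.040 0.014 n221
  h0.18 x -0.037 0.021 y -0.040 0.014 n239
  h0.20 x -0.038 0.021 y -0.040 0.020 n194
  h0.22 x -0.039 0.016 y -0.042 0.019 n267
  h0.24 x -0.038 0.022 y -0.040 0.022 n234
  h0.26 x -0.037 0.017 y -0.040 0.022 n264
  h0.28 x -0.039 0.012 y -0.040 0.010 n156
  h0.30 x -0.075 0.022 y -0.067 -0.044 n186
  h0.32 x -0.124 0.026 y -0.070 -0.034 n487
[[ 0.52672377 -0.00215192  0.29251398]]
```

```bash
python3 -m handwheel '[[[0,-0.55,0.15,1],[0,-0.55,0.15,1],[0,-0.55,0.15,1],[0,-0.55,0.15,1],[0,-0.55,0.15,1],[0,-0.55,0.15,1],[0,-0.55,0.15,1],[0,-0.55,0.15,1],[0,-0.55,0.15,1],[0,-0.55,0.15,1]]]' 48
python3 - <<'E'
from bench import ctrl
from h import *
o=ctrl.get_obs();print(o["eef_pos"],o["eef_rot"],o["q"])
c=ctrl.camera("wrist");print(c["K"],c["T_tool_cam"]);cv2.imwrite("pics/w1.png",c["color"][:,:,::-1]);np.savez("pics/w1.npz",pos=o["eef_pos"],rot=o["eef_rot"],**c)
for n in("scene","side"):
    c=ctrl.camera(n);np.savez(f"pics/{n}1.npz",**c)
    if n=="side":cv2.imwrite(f"pics/{n}1.png",cv2.resize(c["color"][80:290,220:420,::-1],None,fx=2.8,fy=2.8,interpolation=cv2.INTER_CUBIC))
E
```

```text
time_s: 1.35
eef_pos: [0.4649, 0.0001, 0.1837]
eef_rot: [-0.0, 0.999, 0.037, -0.0]
wrist_force: [0.1, 0.5, 0.3]
opening: 0.563
grasp_force: 0.0
[4.64856193e-01 7.53707154e-05 1.83699127e-01] [-6.95159133e-05  9.99306658e-01  3.72312333e-02 -1.84141224e-04] [-2.56063225e-01 -4.03518013e-02  1.90583143e+00  2.78138440e-05
  1.27650578e+00  1.24024535e+00]
[[325.1922621    0.         280.85550575]
 [  0.         325.1922621  210.93047911]
 [  0.           0.           1.        ]] [[ 2.64091413e-04 -9.62786720e-01 -2.70262210e-01  6.83982772e-02]
 [ 9.99999840e-01  1.19112557e-04  5.52838602e-04 -1.67187883e-04]
 [-5.00074042e-04 -2.70262313e-01  9.62786598e-01 -1.59989406e-01]
 [ 0.00000000e+00  0.00000000e+00  0.00000000e+00  1.00000000e+00]]
```

View pics/w1.png

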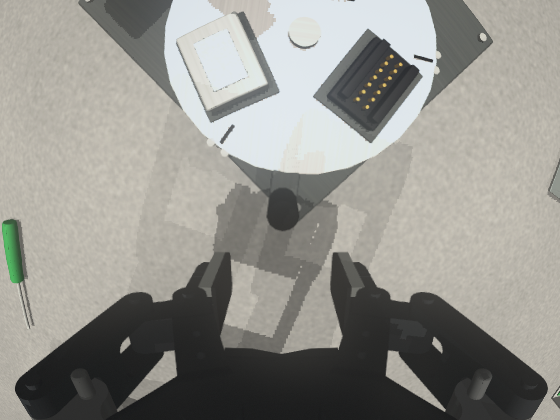

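View pics/side1.png

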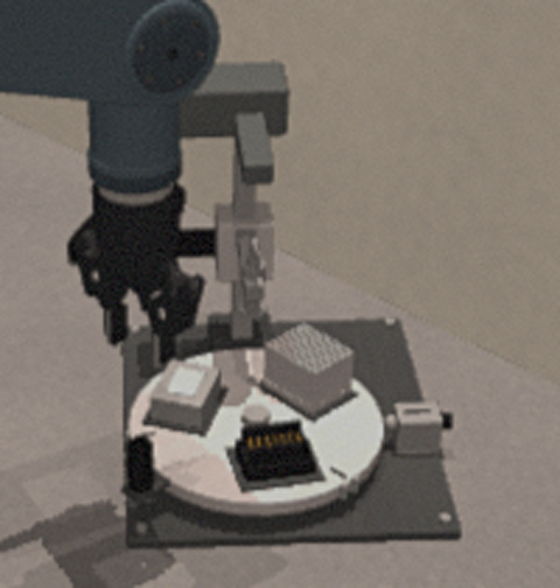

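The wrist view shows the hub at (305,33), the knob at about (283,209) and the open fingers either side of it. The side view shows the black tab left of the carriage, clear of the arm. I'll compute the axis, knob and plate corner from these rays, and the carriage height.

```bash
cat >> h.py <<'E'
from scipy.spatial.transform import Rotation as R
def wray(c,uv,z):
    K=c["K"];d=np.array([(uv[0]-K[0,2])/K[0,0],(uv[1]-K[1,2])/K[1,1]]);r=np.linalg.norm(d)
    v=np.r_[d/r*np.sin(r),np.cos(r)]
    q=c["rot"];Rt=R.from_quat([q[1],q[2],q[3],q[0]]).as_matrix();T=c["T_tool_cam"]
    v=Rt@T[:3,:3]@v;o=c["pos"]+Rt@T[:3,3];return o+v*(z-o[2])/v[2]
def pray(c,uv,z):
    d=c["pose"][:3,:3]@np.linalg.inv(c["K"])@np.r_[uv,1];o=c["pose"][:3,3];return o+d*(z-o[2])/d[2]
E
python3 - <<'E'
from h import *
c=dict(np.load("pics/w1.npz"));V=c["color"].max(2)
m=(V<50).astype(np.uint8);m[235:]=0;k,l,st,ce=cv2.connectedComponentsWithStats(m)
i=l[205,283];print("knob px",st[i],ce[i],wray(c,st[i,:2]+st[i,2:4]/2,.077))
print("hub",wray(c,(305,30),.055),"corner",wray(c,(488,37),.012))
g=c["color"].astype(int);w=(g.min(2)>205).astype(np.uint8);w[:, :150]=0;w[180:]=0
cs,_=cv2.findContours(w,cv2.RETR_EXTERNAL,cv2.CHAIN_APPROX_NONE);b=max(cs,key=cv2.contourArea)[:,0]
b=b[(b[:,1]>45)&(((b[:,0]<182)|(b[:,0]>420))|(b[:,1]>150))];p=np.array([wray(c,x,.05)[:2] for x in b]);h=cv2.convexHull(p.astype(np.float32))[:,0].astype(float);print("table",circ(h),len(h))
for n in("scene","side"):
    c=dict(np.load(f"pics/{n}1.npz"));W=cloud(c)
    A=np.array([.6165,-.0117]);y=-.73;Rf=np.array([[np.cos(y),-np.sin(y)],[np.sin(y),np.cos(y)]])
    f=(W[...,:2]-A)@Rf
    hd=(W[...,2]>.29)&(W[...,2]<.36)&(f[...,1]>.13)&(f[...,1]<.25)&(abs(f[...,0])<.12)
    t=hd&(abs(W[...,2]-.345)<.006);q=np.array([pray(c,a,.345)[:2] for a in np.argwhere(t)[:,::-1]],np.float32)
    if len(q)>20: print(n,"head top",cv2.minAreaRect(q),len(q))
    tb=(f[...,0]>-.085)&(f[...,0]<-.035)&(abs(f[...,1]-.19)<.03)&(W[...,2]>.1)&(W[...,2]<.25);q=np.c_[f[tb],W[tb][:,2]]
    if len(q)>5:print(" tab",len(q),np.percentile(q,[3,50,97],axis=0).round(3).tolist())
    ar=(abs(f[...,0])<.02)&(f[...,1]>.09)&(f[...,1]<.15)&(W[...,2]>.12)&(W[...,2]<.25);q=W[ar][:,2]
    if len(q)>5:print(" arm z",np.percentile(q,[3,50,97]).round(3),len(q))
    ft=(abs(f[...,0])<.02)&(f[...,1]>.055)&(f[...,1]<.09)&(W[...,2]>.12)&(W[...,2]<.25);q=W[ft][:,2]
    if len(q)>5:print(" foot z",np.percentile(q,[3,50,97]).round(3),len(q))
E
```

```text
knob px [     0      0    560    420 235184] [279.49130468 209.50960525] [4.59135216e-01 4.09288429e-04 7.70000000e-02]
hub [ 0.61851518 -0.00967467  0.055     ] corner [ 0.66835886 -0.22701134  0.012     ]
table (array([ 0.61555842, -0.00869765]), np.float64(0.12844650490686152)) 32
scene head top ((0.7292951345443726, 0.14435720443725586), (0.07019959390163422, 0.1298559308052063), 47.62122344970703) 679
 tab 30 [[-0.081, 0.186, 0.145], [-0.067, 0.189, 0.163], [-0.052, 0.197, 0.168]]
 arm z [0.15  0.179 0.185] 150
 foot z [0.138 0.178 0.203] 152
side head top ((0.7307133674621582, 0.12520262598991394), (0.0796256959438324, 0.09214603155851364), 44.19800567626953) 328
 tab 128 [[-0.07, 0.179, 0.135], [-0.052, 0.187, 0.152], [-0.036, 0.198, 0.166]]
 arm z [0.168 0.181 0.184] 49
 foot z [0.135 0.18  0.203] 163
```

```bash
python3 -m handwheel '[[[-0.01,0,0.3,0],[-0.01,0,0.575,0],[-0.01,0,0.575,0],[-0.01,0,0.575,0]]]' 48; python3 -m handwheel '[[[0,0,0,0],[0,0,0,0],[0,0,0,0]]]' 34
python3 - <<'E'
from h import *
from bench import ctrl
o=ctrl.get_obs();q=o["eef_rot"];Rt=R.from_quat([q[1],q[2],q[3],q[0]]).as_matrix();p=o["eef_pos"];print(p,o["opening"])
A=np.array([.617,-.010])
for d in (6,12,18,24,30,36,42,48,52,54):
    a=np.radians(176.3+d);t=np.r_[A+.155*np.array([np.cos(a),np.sin(a)]),.069]
    print(d,(Rt.T@(t-p)/.2).round(3),round(-np.radians(d)/1.5,3))
E
```

```text
time_s: 2.0
eef_pos: [0.4644, -0.0005, 0.0706]
eef_rot: [0.0, 0.999, 0.036, 0.001]
wrist_force: [0.3, 0.9, 0.1]
opening: 0.563
grasp_force: 0.0
time_s: 2.38
eef_pos: [0.4637, -0.0003, 0.0699]
eef_rot: [0.0, 0.999, 0.035, 0.001]
wrist_force: [-0.0, 0.2, -0.8]
opening: 0.401
grasp_force: 0.0
[ 4.63749256e-01 -2.80529013e-04  6.99163077e-02] 0.40135707309822666
6 [-0.014  0.079  0.005] -0.07
12 [-0.012  0.16   0.005] -0.14
18 [-0.002  0.24   0.005] -0.209
24 [0.017 0.319 0.005] -0.279
30 [0.044 0.396 0.005] -0.349
36 [0.078 0.469 0.005] -0.419
42 [0.12  0.539 0.005] -0.489
48 [0.169 0.603 0.005] -0.559
52 [0.206 0.643 0.005] -0.605
54 [0.225 0.662 0.005] -0.628
```

```bash
python3 -m handwheel '[[[-0.014,0.08,0,-0.05],[-0.012,0.16,0,-0.11],[-0.002,0.24,0,-0.17],[0.017,0.32,0,-0.23],[0.044,0.396,0,-0.29],[0.078,0.469,0,-0.35],[0.12,0.539,0,-0.42],[0.169,0.603,0,-0.48],[0.206,0.643,0,-0.52],[0.206,0.643,0,-0.52]]]' 34
python3 - <<'E'
from h import *
from bench import ctrl
o=ctrl.get_obs();print(o["eef_pos"],o["eef_rot"],o["opening"])
c=ctrl.camera("wrist");cv2.imwrite("pics/w2.png",c["color"][:,:,::-1]);np.savez("pics/w2.npz",pos=o["eef_pos"],rot=o["eef_rot"],**c)
E
```

```text
time_s: 3.62
eef_pos: [0.5137, -0.126, 0.0692]
eef_rot: [0.0, 0.911, 0.412, 0.0]
wrist_force: [0.6, -0.9, 0.2]
opening: 0.402
grasp_force: 0.0
[ 0.51370948 -0.1259907   0.06915469] [3.18336712e-04 9.11086274e-01 4.12215523e-01 2.51906573e-04] 0.40181140103185514
```

View pics/w2.png

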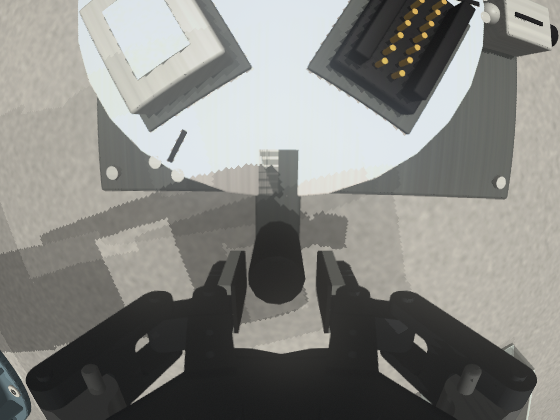

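```bash
python3 -m handwheel '[[[0,0,-0.3,0],[-0.1,0,-0.55,0],[-0.2,0,-0.7,0],[-0.2,0,-0.7,0]]]' 60
python3 - <<'E'
from h import *
from bench import ctrl
o=ctrl.get_obs();print(o["eef_pos"],o["eef_rot"],o["opening"],o["q"])
c=ctrl.camera("wrist");cv2.imwrite("pics/w3.png",c["color"][:,:,::-1]);np.savez("pics/w3.npz",pos=o["eef_pos"],rot=o["eef_rot"],**c)
a=cv2.resize(c["color"][0:210,200:500,::-1],None,fx=1.95,fy=1.95,interpolation=cv2.INTER_CUBIC)
c=ctrl.camera("scene");np.savez("pics/scene3.npz",**c)
W=cloud(c);m=(abs(W[...,2]-.105)<.006)&(W[...,0]>.6)&(W[...,0]<.73)&(W[...,1]>-.02)&(W[...,1]<.12)
p=np.array([pray(c,x,.105)[:2] for x in np.argwhere(m)[:,::-1]],np.float32);print("hs",cv2.minAreaRect(p),len(p))
b=cv2.resize(c["color"][200:320,240:400,::-1],None,fx=3.4,fy=3.4,interpolation=cv2.INTER_CUBIC)
b=b[:a.shape[0]];h=max(a.shape[0],b.shape[0]);print(a.shape,b.shape)
cv2.imwrite("pics/s3.png",b);cv2.imwrite("pics/w3c.png",a)
E
```

```text
time_s: 4.18
eef_pos: [0.4878, -0.1568, 0.212]
eef_rot: [0.003, 0.911, 0.412, 0.002]
wrist_force: [-0.5, -0.3, 0.3]
opening: 0.701
grasp_force: 0.0
[ 0.48781683 -0.15680527  0.21197625] [0.002593   0.91131662 0.4116944  0.00173739] 0.7014758017329421 [-5.42929311e-01  3.69025085e-02  1.76906924e+00 -8.50160270e-05
  1.32937895e+00  1.79257560e-01]
hs ((0.6692723035812378, 0.04656260460615158), (0.06047980859875679, 0.07443317025899887), 47.61644744873047) 250
(410, 585, 3) (408, 544, 3)
```

View pics/s3.png

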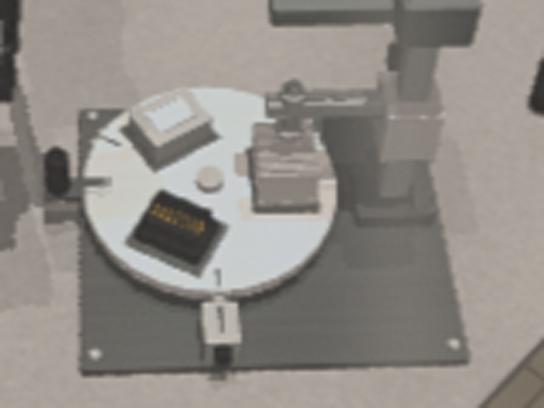

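View pics/w3.png

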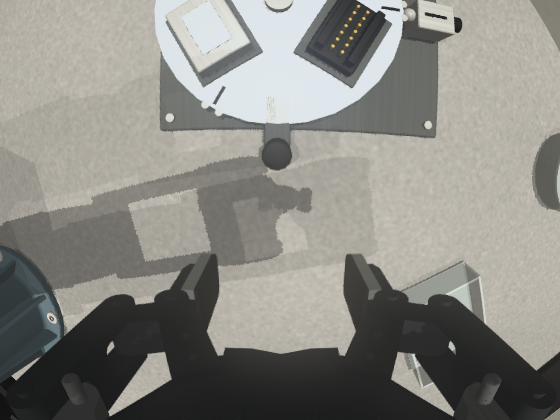

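The scene view shows the heat sink under the foot and the table mark (219,275) lined up with the detent mark (220,320). The wrist view shows the knob at (276,154), the plate screws at (169,117) and (428,125), the table mark at (390,9) and the detent line at (437,18). I'll check the angle numerically.

Run:
```python
from h import *
c=dict(np.load("pics/w3.npz"))
def ang(a,b): d=b-a;return np.degrees(np.arctan2(d[1],d[0])).round(2)
s1,s2=wray(c,(169.5,117.5),.013),wray(c,(428.5,125.5),.013);print("screws",s1,s2,np.linalg.norm(s2-s1),"yaw",ang(s1,s2)+90)
g=c["color"];V=g.max(2).astype(np.uint8)
m=((V<60)).astype(np.uint8)*255;m[190:]=0
k,l,st,ce=cv2.connectedComponentsWithStats(m[:200])
for i in range(1,k):
    if st[i,4]>12 and st[i,1]<180: print(st[i],ce[i].round(1))
kn=wray(c,(276,154),.09);A=np.array([.617,-.010,0]);print("knob",kn,ang(A,kn)-180,np.linalg.norm((kn-A)[:2]))
a,b=wray(c,(382,8),.05),wray(c,(399,10),.05);print("mark",ang(A,a),ang(A,b),ang(a,b)); a,b=wray(c,(424,15),.055),wray(c,(449,20),.055);print("det",ang(A,a),ang(A,b),ang(a,b))
im=cv2.resize(g[0:50,360:480,::-1],None,fx=6,fy=6,interpolation=cv2.INTER_CUBIC);cv2.imwrite("pics/w3d.png",im)
```

```text
screws [ 0.44567533 -0.0162702   0.013     ] [ 0.66614905 -0.21838895  0.013     ] 0.29909973346646795 yaw 47.49
[336   0   8  10  17] [339.3   4.1]
[338   0  48  58 651] [366.1  21. ]
[382   7  17   4  32] [389.9   8.3]
[425  13  21   6  51] [435.2  15.5]
[454  17   8  16  87] [457.6  24.4]
knob [ 0.51206472 -0.12397058  0.09      ] -312.64 0.15492161372130703
mark -42.41 -42.06 -40.11
det -43.07 -42.8 -41.46
```

View pics/w3d.png

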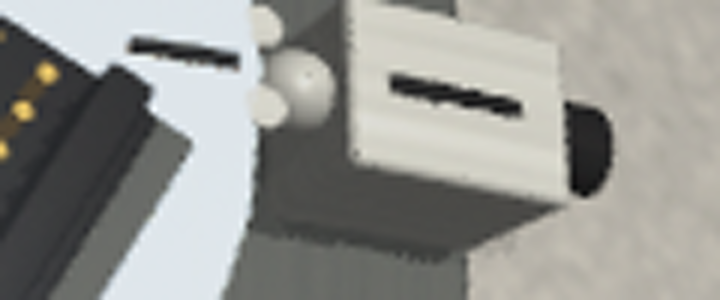

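The ball sits between its two pins at crop (262,65), so the table is in the detent. The moves can't tilt the tool directly, so I'll test in free space whether the arm trades orientation for reach at its limit.

```bash
python3 -m handwheel '[[[0,0.3,-0.4,0],[0,0.6,-0.8,0],[0,0.9,-1,0],[0,1,-1,0],[0,1,-1,0]]]' 85; python3 -m handwheel '[[[0,0.3,0,0],[0,0.6,0,0],[0,0.8,0,0],[0,1,0,0],[0,1,0,0]]]'; python3 -m handwheel '[[[0,0.3,0,0],[0,0.6,0,0],[0,0.8,0,0],[0,1,0,0],[0,1,0,0]]]'
python3 - <<'E'
from bench import ctrl
o=ctrl.get_obs();print(o["eef_pos"],o["eef_rot"],o["q"])
E
```

```text
time_s: 4.9
eef_pos: [0.6389, -0.2881, 0.4078]
eef_rot: [-0.001, 0.911, 0.413, -0.0]
wrist_force: [-0.1, 0.3, -0.4]
opening: 0.989
grasp_force: 0.0
time_s: 5.52
eef_pos: [0.7562, -0.4028, 0.3867]
eef_rot: [0.01, 0.911, 0.412, 0.008]
wrist_force: [-0.3, 0.1, 0.9]
opening: 0.993
grasp_force: 0.0
time_s: 6.15
eef_pos: [0.7746, -0.452, 0.3404]
eef_rot: [0.033, 0.91, 0.412, 0.024]
wrist_force: [-0.0, -0.6, 0.4]
opening: 0.997
grasp_force: 0.0
[ 0.77464766 -0.45204997  0.3403569 ] [0.0330771  0.91013416 0.41228096 0.02421003] [-0.66462419  0.92091878  0.2981757   0.01278734  1.84140215  0.05941638]
```

```bash
python3 -m handwheel '[[[0,-0.3,0,0],[0,-0.6,0,0],[0,-0.8,0,0],[0,-1,0,0],[0,-1,0,0]]]';  python3 - <<'E'
from bench import ctrl
o=ctrl.get_obs();print(o["eef_pos"],o["eef_rot"],o["q"])
E
```

```text
time_s: 6.78
eef_pos: [0.6231, -0.3177, 0.3251]
eef_rot: [0.033, 0.91, 0.413, 0.024]
wrist_force: [0.3, -0.7, 0.2]
opening: 0.997
grasp_force: 0.0
[ 0.62313191 -0.31772611  0.32509522] [0.03255996 0.909863   0.41292848 0.02406754] [-0.64617724  0.33629092  1.19818663  0.01113811  1.52688302  0.07249821]
```

Tilt obtained at the reach limit persists (4.7° so far), so it can be built up in free space. I'll swing toward azimuth −42° and push outward.

```bash
python3 -m handwheel '[[[-0.25,0,-0.2,0],[-0.5,0.2,-0.3,0],[-0.75,0.5,-0.3,0],[-0.75,0.8,-0.3,0],[-0.75,1,-0.3,0],[-0.75,1,-0.3,0]]]'; python3 -m handwheel '[[[0,1,-0.3,0],[0,1,-0.3,0],[0,1,-0.3,0],[0,1,-0.3,0],[0,1,-0.3,0],[0,1,-0.3,0],[0,1,-0.3,0],[0,1,-0.3,0]]]';  cat > s.py <<'E'
from h import *
from bench import ctrl
o=ctrl.get_obs();q=o["eef_rot"];M=R.from_quat([q[1],q[2],q[3],q[0]]).as_matrix();z=M[:,2];p=o["eef_pos"]
F=np.array([[.737,-.676],[.676,.737]]).T@(p[:2]-[.617,-.010]) if 0 else np.array([[.737,-.676],[.676,.737]])@(p[:2]-[.617,-.010])
print("t",o["time_s"],p.round(4),"fix",F.round(4),"tilt %.1f az %.1f"%(np.degrees(np.arccos(-z[2])),np.degrees(np.arctan2(z[1],z[0]))),"y",M[:,1].round(3),"q",o["q"].round(3),"op",round(o["opening"],3),o["wrist_force"].round(1))
E
python3 s.py
```

```text
time_s: 7.52
eef_pos: [0.6685, -0.5616, 0.3863]
eef_rot: [0.029, 0.911, 0.412, 0.023]
wrist_force: [-3.0, 3.5, 2.7]
opening: 0.998
grasp_force: 0.0
time_s: 8.52
eef_pos: [0.6832, -0.5768, 0.3885]
eef_rot: [0.058, 0.909, 0.412, 0.036]
wrist_force: [-0.6, 0.0, -0.4]
opening: 0.996
grasp_force: 0.0
t 8.525 [ 0.6832 -0.5768  0.3885] fix [ 0.4319 -0.373 ] tilt 7.8 az -33.8 y [ 0.744 -0.655  0.135] q [-0.846  0.867  0.298  0.036  1.845 -0.114] op 0.996 [-0.6  0.  -0.4]
```

```bash
python3 -m handwheel '[[[0,0.5,0,-0.1],[0,1,0,-0.2],[0,1,0,-0.3],[0,1,0,-0.5],[0,1,0,-0.5],[0,1,0,-0.5]]]' 0; python3 s.py;  python3 -m handwheel '[[[-1,1,0,0],[-1,1,0,0],[-1,1,0,0],[-1,1,0,0],[-1,1,0,0],[-1,1,0,0]]]'; python3 s.py
```

```text
time_s: 9.28
eef_pos: [0.7094, -0.6021, 0.3486]
eef_rot: [0.093, 0.694, 0.714, 0.014]
wrist_force: [-0.6, -0.2, 0.2]
opening: 0.001
grasp_force: 0.0
t 9.275 [ 0.7094 -0.6021  0.3486] fix [ 0.4684 -0.3739] tilt 10.8 az -35.6 y [0.988 0.036 0.149] q [-0.846  0.917  0.298  0.042  1.743 -0.863] op 0.001 [-0.6 -0.2  0.2]
time_s: 10.02
eef_pos: [0.7274, -0.6298, 0.3169]
eef_rot: [0.119, 0.692, 0.712, 0.016]
wrist_force: [-0.5, -0.0, -0.7]
opening: 0.005
grasp_force: 0.0
t 10.025 [ 0.7274 -0.6298  0.3169] fix [ 0.5003 -0.3822] tilt 13.8 az -36.8 y [0.981 0.042 0.187] q [-0.854  0.958  0.299  0.051  1.649 -0.873] op 0.005 [-0.5 -0.  -0.7]
```

```bash
python3 -m handwheel '[[[-1,1,-0.3,0],[-1,1,-0.3,0],[-1,1,-0.3,0],[-1,1,-0.3,0],[-1,1,-0.3,0],[-1,1,-0.3,0],[-1,1,-0.3,0],[-1,1,-0.3,0],[-1,1,-0.3,0],[-1,1,-0.3,0]]]' ; python3 s.py;  python3 -m handwheel '[[[-1,1,0.5,0],[-1,1,0.5,0],[-1,1,0.5,0]]]'; python3 s.py
```

```text
time_s: 11.28
eef_pos: [0.7289, -0.6432, 0.3405]
eef_rot: [0.146, 0.69, 0.709, 0.017]
wrist_force: [1.8, 0.8, -0.5]
opening: -0.001
grasp_force: 0.0
t 11.275 [ 0.7289 -0.6432  0.3405] fix [ 0.5105 -0.391 ] tilt 16.9 az -37.6 y [0.973 0.049 0.225] q [-0.865  0.936  0.299  0.06   1.618 -0.882] op -0.001 [ 1.8  0.8 -0.5]
time_s: 11.65
eef_pos: [0.7538, -0.6696, 0.2887]
eef_rot: [0.17, 0.687, 0.706, 0.018]
wrist_force: [0.2, 0.0, 0.8]
opening: 0.001
grasp_force: 0.0
t 11.65 [ 0.7538 -0.6696  0.2887] fix [ 0.5466 -0.3937] tilt 19.7 az -38.2 y [0.964 0.055 0.259] q [-0.866  1.     0.299  0.067  1.505 -0.886] op 0.001 [0.2 0.  0.8]
```

```bash
python3 -m handwheel '[[[-1,1,0,0],[-1,1,0,0]]]' >/dev/null; python3 s.py;  python3 -m handwheel '[[[-1,1,-0.3,0],[-1,1,-0.3,0]]]'>/dev/null; python3 s.py; python3 -m handwheel '[[[-1,1,-0.3,0],[-1,1,-0.3,0],[-1,1,-0.3,0]]]' >/dev/null; python3 s.py
```

```text
t 11.9 [ 0.7632 -0.6822  0.2987] fix [ 0.5622 -0.3966] tilt 22.7 az -38.8 y [0.954 0.064 0.294] q [-0.869  0.997  0.298  0.074  1.457 -0.89 ] op -0.001 [-0.2  1.1  0.2]
t 12.15 [ 0.7655 -0.6886  0.3359] fix [ 0.5682 -0.3997] tilt 25.7 az -39.2 y [0.941 0.074 0.329] q [-0.874  0.963  0.298  0.083  1.439 -0.893] op 0.001 [ 0.4 -0.6  0.5]
t 12.525 [ 0.7632 -0.6919  0.3808] fix [ 0.5687 -0.4037] tilt 28.6 az -39.6 y [0.929 0.084 0.361] q [-0.881  0.92   0.298  0.092  1.432 -0.897] op 0.005 [ 0.5 -0.8 -0.4]
```

```bash
python3 -m handwheel '[[[-1,1,-0.2,0],[-1,1,-0.2,0]]]' >/dev/null;  python3 -m handwheel '[[[-1,1,-0.2,0],[-1,1,-0.2,0]]]'>/dev/null; python3 -m handwheel '[[[-1,1,0,0],[-1,1,0,0]]]' >/dev/null; python3 s.py
```

```text
t 13.275 [ 0.7702 -0.7082  0.4638] fix [ 0.5849 -0.411 ] tilt 37.1 az -40.3 y [0.884 0.122 0.451] q [-0.893  0.854  0.299  0.117  1.351 -0.905] op 0.002 [0.2 0.4 0.4]
```

```bash
cat > g.py <<'E'
import sys
from h import *
from bench import ctrl
o=ctrl.get_obs();q=o["eef_rot"];M=R.from_quat([q[1],q[2],q[3],q[0]]).as_matrix();z=M[:,2];p=o["eef_pos"]
yd=np.array([-z[1],z[0],0]);yd/=np.linalg.norm(yd);xd=np.cross(yd,z)
print("twist share",np.arctan2(-M[:,0]@yd,M[:,1]@yd)/1.5, "t",o["time_s"],"tilt",np.degrees(np.arccos(-z[2])).round(1),"F",o["wrist_force"].round(1),"op",round(o["opening"],2),"q",o["q"].round(2))
B=np.array([[.737,.676,0],[-.676,.737,0],[0,0,1]]);print("fix now",(B.T@(p-[.617,-.01,0])).round(4))
for a in sys.argv[1:]:
    t=B@np.array(eval(a))+[.617,-.01,0];print(a,(M.T@(t-p)/.2).round(3))
E
python3 g.py "(.3,-.2,.48)" "(.1,0,.48)" "(-.2,.19,.46)"
```

```text
twist share -0.5625132318500136 t 13.275 tilt 37.1 F [0.2 0.4 0.4] op 0.0 q [-0.89  0.85  0.3   0.12  1.35 -0.9 ]
fix now [ 0.5849 -0.411   0.4638]
(.3,-.2,.48) [ 1.529 -0.05  -0.899]
(.1,0,.48) [ 2.814  0.068 -1.478]
(-.2,.19,.46) [ 4.381 -0.178 -2.281]
```

```bash
python3 -m handwheel '[[[0.2,0,-0.15,-0.1],[0.4,0,-0.3,-0.2],[0.6,0,-0.4,-0.3],[0.8,0,-0.5,-0.42],[1,0,-0.55,-0.54],[1,0,-0.55,-0.56],[1,0,-0.55,-0.56]]]'; python3 g.py "(.25,-.1,.48)" "(.05,.05,.48)" "(-.2,.19,.46)"
```

```text
time_s: 14.15
eef_pos: [0.7354, -0.4829, 0.4711]
eef_rot: [0.299, 0.329, 0.889, -0.109]
wrist_force: [-1.3, -0.4, -0.9]
opening: -0.003
grasp_force: 0.0
twist share -0.003109687957418754 t 14.15 tilt 37.1 F [-1.3 -0.4 -0.9] op -0.0 q [-0.72  0.34  1.04  0.01  1.11 -1.58]
fix now [ 0.4069 -0.2685  0.4711]
(.25,-.1,.48) [ 0.577  0.869 -0.488]
(.05,.05,.48) [ 1.355  1.654 -1.073]
(-.2,.19,.46) [ 2.394  2.397 -1.73 ]
```

```bash
python3 -m handwheel '[[[0.2,0.2,-0.15,0],[0.4,0.4,-0.3,0],[0.6,0.6,-0.45,0],[0.8,0.8,-0.6,0],[1,1,-0.75,0],[1,1,-0.75,0]]]';python3 g.py "(-.2,.19,.46)"; python3 -m handwheel '[[[0.2,0.2,-0.15,0],[0.4,0.4,-0.3,0],[0.6,0.6,-0.45,0],[0.8,0.8,-0.6,0],[1,1,-0.72,0],[1,1,-0.72,0]]]'; python3 g.py "(-.2,.19,.46)"  "(-.2,.19,.25)"
```

```text
time_s: 14.9
eef_pos: [0.6754, -0.1656, 0.4719]
eef_rot: [0.299, 0.328, 0.89, -0.108]
wrist_force: [0.7, 0.2, -0.1]
opening: 0.001
grasp_force: 0.0
twist share -0.0047316363099941024 t 14.9 tilt 37.1 F [ 0.7  0.2 -0.1] op 0.0 q [-0.3  -0.03  1.46 -0.27  1.12 -1.12]
fix now [ 0.1482 -0.0752  0.4719]
(-.2,.19,.46) [ 1.387  1.39  -0.968]
time_s: 15.65
eef_pos: [0.618, 0.1468, 0.4645]
eef_rot: [0.298, 0.327, 0.89, -0.108]
wrist_force: [-0.3, -0.2, -0.1]
opening: 0.0
grasp_force: 0.0
twist share -0.002322812400602911 t 15.65 tilt 37.0 F [-0.3 -0.2 -0.1] op 0.0 q [ 0.32  0.01  1.43 -0.55  1.36 -0.52]
fix now [-0.1053  0.1163  0.4645]
(-.2,.19,.46) [ 0.381  0.387 -0.258]
(-.2,.19,.25) [1.012 0.385 0.581]
```

```bash
python3 -m handwheel '[[[0.2,0.2,-0.13,0],[0.38,0.385,-0.26,0],[0.6,0.385,0.04,0],[0.8,0.385,0.3,0],[1,0.385,0.57,0],[1,0.385,0.57,0],[1,0.385,0.57,0]]]'; python3 g.py "(-.13,.19,.21)" "(-.072,.19,.188)"
python3 - <<'E'
from h import *
from bench import ctrl
o=ctrl.get_obs();c=ctrl.camera("wrist");cv2.imwrite("pics/w5.png",c["color"][:,:,::-1]);np.savez("pics/w5.npz",pos=o["eef_pos"],rot=o["eef_rot"],**c)
a=c["color"][:,:,::-1]
c=ctrl.camera("scene");np.savez("pics/scene5.npz",**c);W=cloud(c)
B=np.array([[.737,.676],[-.676,.737]]);f=(W[...,:2]-[.617,-.01])@B
tb=(f[...,0]>-.095)&(f[...,0]<-.035)&(abs(f[...,1]-.19)<.03)&(W[...,2]>.1)&(W[...,2]<.22);q=np.c_[f[tb],W[tb][:,2]]
print(" tab",len(q),np.percentile(q,[3,50,97],axis=0).round(3).tolist())
b=cv2.resize(c["color"][150:290,270:420,::-1],(400,373),interpolation=cv2.INTER_CUBIC)
b=cv2.copyMakeBorder(b,0,47,0,0,cv2.BORDER_CONSTANT);cv2.imwrite("pics/m5.png",np.hstack([a[:, 80:480],b]))
E
```

```text
time_s: 16.52
eef_pos: [0.5995, 0.2605, 0.2538]
eef_rot: [0.298, 0.329, 0.889, -0.11]
wrist_force: [0.5, 0.5, 1.9]
opening: -0.0
grasp_force: 0.0
twist share -0.0007846540460946681 t 16.525 tilt 37.0 F [0.5 0.5 1.9] op -0.0 q [ 0.52  0.25  1.59 -0.67  1.16 -0.11]
fix now [-0.1957  0.1875  0.2538]
(-.13,.19,.21) [-0.13   0.001  0.373]
(-.072,.19,.188) [-0.296 -0.009  0.635]
 tab 30 [[-0.082, 0.185, 0.141], [-0.071, 0.187, 0.163], [-0.055, 0.193, 0.169]]
```

View pics/m5.png

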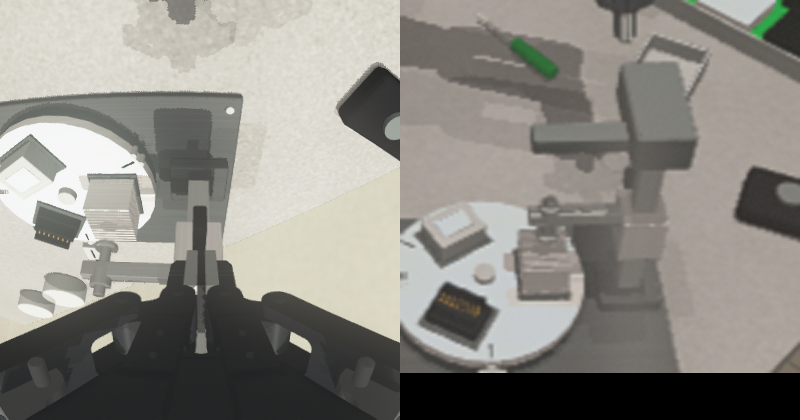

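The left half (wrist) shows the black tab at (200,230), in line with the closed fingertips at (201,265). The right half shows the foot above the heat sink. I'll approach just above the tab and then press down.

```bash
python3 -m handwheel '[[[-0.07,0,0.2,0],[-0.13,0,0.37,0],[-0.22,-0.005,0.5,0],[-0.296,-0.008,0.635,0],[-0.296,-0.008,0.635,0],[-0.296,-0.008,0.635,0]]]'; python3 g.py "(-.072,.19,.180)" "(-.072,.19,.160)"  "(-.072,.19,.144)"
```

```text
time_s: 17.38
eef_pos: [0.6929, 0.181, 0.1913]
eef_rot: [0.3, 0.329, 0.889, -0.108]
wrist_force: [-0.7, -0.5, 0.2]
opening: -0.004
grasp_force: 0.0
twist share -0.006174415029299999 t 17.375 tilt 37.2 F [-0.7 -0.5  0.2] op -0.0 q [ 0.33  0.37  1.56 -0.68  0.96 -0.2 ]
fix now [-0.0732  0.192   0.1913]
(-.072,.19,.180) [ 0.03  -0.011  0.048]
(-.072,.19,.160) [ 0.09  -0.011  0.128]
(-.072,.19,.144) [ 0.138 -0.012  0.192]
```

```bash
python3 -m handwheel '[[[0.03,-0.005,0.04,0],[0.06,-0.008,0.08,0],[0.06,-0.01,0.08,0]]]';python3 -m handwheel '[[[0.02,0,0.027,0],[0.04,0,0.053,0],[0.04,0,0.053,0]]]';  python3 g.py "(-.072,.19,.144)"
cat > m.py <<'E'
from h import *
from bench import ctrl
B=np.array([[.737,.676],[-.676,.737]])
for n in("scene","side"):
    c=ctrl.camera(n);np.savez(f"pics/{n}L.npz",**c);W=cloud(c);f=(W[...,:2]-[.617,-.01])@B
    def st(m,k): 
        q=np.c_[f[m],W[m][:,2]]
        if len(q)>5: print(n,k,len(q),np.percentile(q,[3,50,90,97],axis=0)[:,2].round(4))
    Z=W[...,2]
    st((abs(f[...,0])<.012)&(f[...,1]>.095)&(f[...,1]<.15)&(Z>.112)&(Z<.25),"arm")
    st((abs(f[...,0])<.03)&(f[...,1]>.165)&(f[...,1]<.215)&(Z>.1)&(Z<.25),"block")
    st((abs(f[...,0])<.02)&(f[...,1]>.055)&(f[...,1]<.092)&(Z>.115)&(Z<.25),"foot")
E
python3 m.py
```

```text
time_s: 17.75
eef_pos: [0.6893, 0.1791, 0.1666]
eef_rot: [0.297, 0.328, 0.89, -0.11]
wrist_force: [0.3, -0.7, -0.7]
opening: -0.0
grasp_force: 0.0
time_s: 18.12
eef_pos: [0.69, 0.1788, 0.1541]
eef_rot: [0.298, 0.328, 0.89, -0.109]
wrist_force: [-0.0, -0.1, 0.2]
opening: -0.002
grasp_force: 0.0
twist share -0.001123766146026674 t 18.125 tilt 37.0 F [-0.  -0.1  0.2] op -0.0 q [ 0.33  0.41  1.59 -0.71  0.91 -0.15]
fix now [-0.0738  0.1885  0.1541]
(-.072,.19,.144) [0.023 0.007 0.046]
scene arm 131 [0.1626 0.1789 0.1836 0.1853]
scene block 448 [0.1209 0.1835 0.2309 0.2458]
scene foot 162 [0.1375 0.1788 0.1959 0.2027]
side arm 52 [0.168  0.1807 0.1837 0.1844]
side block 329 [0.1143 0.1844 0.2189 0.2348]
side foot 155 [0.1355 0.1814 0.1977 0.202 ]
```

No contact, and the carriage hasn't moved. I'll measure the tab and fingertips from the wrist camera's depth.

```bash
cat >> h.py <<'E'
def wcloud(c):
    K=c["K"];z=c["range_z"];v,u=np.indices(z.shape);dx=(u-K[0,2])/K[0,0];dy=(v-K[1,2])/K[1,1];r=np.hypot(dx,dy)+1e-9
    d=np.stack([dx/r*np.tan(r),dy/r*np.tan(r),np.ones_like(r)],-1)*z[...,None];d[z<=0]=np.nan
    T=c["T_tool_cam"];P=d@T[:3,:3].T+T[:3,3];q=c["rot"];Rt=R.from_quat([q[1],q[2],q[3],q[0]]).as_matrix()
    W=P@Rt.T+c["pos"];B=np.array([[.737,.676,0],[-.676,.737,0],[0,0,1]]);return P,(W-[.617,-.01,0])@B
E
python3 - <<'E'
from h import *
from bench import ctrl
o=ctrl.get_obs();c=ctrl.camera("wrist");c=dict(pos=o["eef_pos"],rot=o["eef_rot"],**c);np.savez("pics/w6.npz",**c)
for k in("w5","w6"):
    c=dict(np.load(f"pics/{k}.npz"));P,F=wcloud(c);V=c["color"].max(2)
    t=(F[...,0]>-.11)&(F[...,0]<-.033)&(abs(F[...,1]-.19)<.03)&(F[...,2]>.11)&(F[...,2]<.2)&(V<70)&(P[...,2]>.02)
    if t.sum()>5: print(k,"tab",t.sum(),np.percentile(F[t],[1,10,50,90,99],axis=0).round(4).tolist())
    g=(abs(P[...,1])<.04)&(abs(P[...,0])<.03)&(P[...,2]<.02)&(P[...,2]>-.03)
    if g.sum()>5: print(k,"finger tool",g.sum(),np.percentile(P[g],[1,10,50,90,99],axis=0).round(4).tolist(),"fix",np.percentile(F[g],[1,50,99],axis=0).round(4).tolist())
    for uv in((281,210),(281,225),(281,240),(281,250),(281,260),(281,270),(281,285),(281,300),(281,320)): print(uv,F[uv[1],uv[0]].round(4),P[uv[1],uv[0]].round(4),V[uv[1],uv[0]])
E
```

```text
w5 tab 482 [[-0.0884, 0.1844, 0.1379], [-0.0876, 0.1854, 0.1423], [-0.0862, 0.1899, 0.162], [-0.056, 0.1946, 0.1645], [-0.0484, 0.1959, 0.165]]
w5 finger tool 380 [[0.0065, -0.0125, -0.0299], [0.0068, -0.01, -0.0293], [0.0109, -0.0004, -0.0265], [0.0114, 0.0095, -0.0229], [0.0117, 0.0124, -0.0211]] fix [[-0.2226, 0.1742, 0.2641], [-0.219, 0.1863, 0.2693], [-0.2152, 0.1992, 0.2736]]
(281, 210) [-0.0868  0.1915  0.1413] [-0.0192  0.0002  0.1555] 66
(281, 225) [-0.0872  0.1914  0.16  ] [-0.0302  0.0002  0.1403] 69
(281, 240) [-0.0663  0.1921  0.1641] [-0.0493  0.0002  0.1496] 67
(281, 250) [-0.2173  0.1868  0.2643] [ 0.011   0.0001 -0.0214] 67
(281, 260) [-0.2236  0.1866  0.2729] [ 0.0107  0.0001 -0.032 ] 65
(281, 270) [-0.2302  0.1864  0.2811] [ 0.0111  0.0001 -0.0426] 61
(281, 285) [-0.2382  0.1861  0.2913] [ 0.0113  0.     -0.0555] 69
(281, 300) [-0.2332  0.1863  0.2953] [ 0.0049  0.0001 -0.0557] 82
(281, 320) [-0.2247  0.1866  0.3004] [-0.005   0.0001 -0.0546] 84
w6 finger tool 1491 [[0.0059, -0.0114, -0.0296], [0.0073, -0.0051, -0.0272], [0.0119, 0.0011, -0.0065], [0.0203, 0.0074, 0.0048], [0.0224, 0.0114, 0.0079]] fix [[-0.1001, 0.1768, 0.1355], [-0.0872, 0.1896, 0.153], [-0.085, 0.1996, 0.1742]]
(281, 210) [-0.0876  0.1886  0.1366] [0.0224 0.0001 0.0062] 50
(281, 225) [-0.0871  0.1886  0.1459] [ 0.0163  0.0001 -0.0008] 46
(281, 240) [-0.0866  0.1886  0.1548] [ 0.0107  0.0001 -0.0076] 46
(281, 250) [-0.096   0.1882  0.166 ] [ 0.0113  0.0001 -0.0223] 47
(281, 260) [-0.1025  0.1879  0.1748] [ 0.0113  0.0001 -0.0332] 46
(281, 270) [-0.1081  0.1877  0.1825] [ 0.0112  0.0001 -0.0427] 45
(281, 285) [-0.1151  0.1874  0.1922] [ 0.0109  0.     -0.0547] 54
(281, 300) [-0.1086  0.1877  0.1956] [ 0.0036  0.0001 -0.0535] 59
(281, 320) [-0.1017  0.1879  0.2014] [-0.0054  0.0001 -0.054 ] 61
```

```bash
python3 g.py "(-.074,.19,.178)" "(-.056,.19,.172)" "(-.056,.19,.156)" "(-.056,.19,.130)"
```

```text
twist share -0.0028231968663196693 t 18.275 tilt 37.1 F [0.5 0.3 0.2] op 0.0 q [ 0.33  0.41  1.59 -0.71  0.91 -0.15]
fix now [-0.0734  0.1891  0.1554]
(-.074,.19,.178) [-0.066  0.005 -0.092]
(-.056,.19,.172) [-0.12   0.002 -0.014]
(-.056,.19,.156) [-0.072  0.002  0.05 ]
(-.056,.19,.130) [0.007 0.001 0.154]
```

```bash
python3 -m handwheel '[[[-0.066,0.003,-0.092,0],[-0.12,0.003,-0.02,0],[-0.12,0.003,-0.015,0],[-0.095,0.003,0.02,0],[-0.072,0.003,0.05,0],[-0.055,0.003,0.07,0],[-0.055,0.003,0.07,0]]]'; python3 g.py "(-.056,.19,.14)"; python3 m.py
```

```text
time_s: 19.15
eef_pos: [0.7036, 0.1683, 0.1497]
eef_rot: [0.298, 0.328, 0.89, -0.109]
wrist_force: [-0.9, 0.5, -0.3]
opening: -0.0
grasp_force: 0.0
twist share -0.0016255268375060658 t 19.15 tilt 37.0 F [-0.9  0.5 -0.3] op -0.0 q [ 0.31  0.43  1.57 -0.71  0.9  -0.17]
fix now [-0.0567  0.1899  0.1497]
(-.056,.19,.14) [0.027 0.    0.041]
scene arm 133 [0.1569 0.1728 0.1775 0.1793]
scene block 459 [0.1153 0.178  0.2301 0.2418]
scene foot 162 [0.1321 0.1722 0.1935 0.1995]
side arm 52 [0.1612 0.1753 0.1771 0.1788]
side block 340 [0.1163 0.1791 0.218  0.2321]
side foot 151 [0.1302 0.1751 0.1924 0.197 ]
```

```bash
python3 -m handwheel '[[[0.015,0,0.02,0],[0.03,0,0.04,0],[0.045,0,0.06,0],[0.06,0,0.08,0],[0.072,0,0.096,0],[0.072,0,0.096,0]]]'; python3 g.py "(-.056,.19,.115)"; python3 m.py
```

```text
time_s: 20.0
eef_pos: [0.7039, 0.1681, 0.1259]
eef_rot: [0.298, 0.328, 0.89, -0.109]
wrist_force: [0.1, -1.0, 1.2]
opening: 0.004
grasp_force: 0.2
twist share -0.0018197359335353042 t 20.0 tilt 37.0 F [ 0.1 -1.   1.2] op 0.0 q [ 0.31  0.46  1.58 -0.74  0.87 -0.13]
fix now [-0.0564  0.19    0.1259]
(-.056,.19,.115) [ 0.031 -0.     0.045]
scene arm 127 [0.1338 0.1503 0.1545 0.155 ]
scene block 472 [0.1042 0.1564 0.2288 0.2424]
scene foot 119 [0.1181 0.1522 0.1693 0.1737]
side arm 53 [0.1356 0.1514 0.1535 0.1549]
side block 364 [0.1096 0.1592 0.2185 0.2357]
side foot 101 [0.1164 0.1596 0.1712 0.1739]
```

```bash
python3 -m handwheel '[[[0.008,0,0.01,0],[0.016,0,0.02,0],[0.016,0,0.02,0]]]'; python3 -m handwheel '[[[0.008,0,0.011,0],[0.016,0,0.022,0],[0.016,0,0.022,0]]]'; python3 g.py; python3 m.py
```

```text
time_s: 20.48
eef_pos: [0.7038, 0.1679, 0.1215]
eef_rot: [0.298, 0.328, 0.889, -0.109]
wrist_force: [-2.2, -0.6, 4.1]
opening: -0.003
grasp_force: 1.8
time_s: 20.85
eef_pos: [0.704, 0.168, 0.1166]
eef_rot: [0.299, 0.328, 0.889, -0.109]
wrist_force: [-3.9, -0.9, 6.1]
opening: -0.004
grasp_force: 3.0
twist share -0.002126932290034246 t 20.85 tilt 37.1 F [-3.9 -0.9  6.1] op -0.0 q [ 0.31  0.48  1.58 -0.75  0.85 -0.11]
fix now [-0.0562  0.19    0.1166]
scene arm 124 [0.1238 0.1406 0.1449 0.146 ]
scene block 466 [0.106  0.1485 0.2293 0.242 ]
scene foot 115 [0.127  0.1461 0.1713 0.175 ]
side arm 44 [0.1286 0.1417 0.1446 0.145 ]
side block 362 [0.1104 0.1591 0.2183 0.2351]
side foot 104 [0.1347 0.1514 0.1701 0.1734]
```

```bash
python3 -m handwheel '[[[0.0045,0,0.006,0],[0.0045,0,0.006,0],[0.0045,0,0.006,0]]]'; python3 -m handwheel '[[[0,0,-0.03,0],[0,0,-0.1,0],[0,0,-0.3,0],[0,0,-0.55,0],[0,0,-0.8,0],[0,0,-0.8,0],[0,0,-0.8,0]]]'; python3 g.py; python3 m.py
python3 - <<'E'
from h import *
c=dict(np.load("pics/sceneL.npz"));W=cloud(c)
m=(abs(W[...,2]-.105)<.006)&(W[...,0]>.6)&(W[...,0]<.73)&(W[...,1]>-.02)&(W[...,1]<.12)
p=np.array([pray(c,x,.105)[:2] for x in np.argwhere(m)[:,::-1]],np.float32);print("hs",cv2.minAreaRect(p),len(p))
a=dict(np.load("pics/scene3.npz"))["color"][255:310,230:360].astype(int);b=c["color"][255:310,230:360].astype(int);print("diff table/detent",abs(a-b).mean(),(abs(a-b).max(2)>40).sum())
E
```

```text
time_s: 21.32
eef_pos: [0.7041, 0.168, 0.1154]
eef_rot: [0.299, 0.329, 0.889, -0.109]
wrist_force: [-5.3, -0.9, 8.1]
opening: -0.002
grasp_force: 3.9
time_s: 22.2
eef_pos: [0.6301, 0.2309, 0.2421]
eef_rot: [0.298, 0.328, 0.89, -0.109]
wrist_force: [0.5, -0.7, -0.0]
opening: -0.001
grasp_force: 0.0
twist share -0.002686148895481487 t 22.2 tilt 37.0 F [ 0.5 -0.7 -0. ] op -0.0 q [ 0.45  0.27  1.59 -0.67  1.1  -0.16]
fix now [-0.1532  0.1865  0.2421]
scene arm 127 [0.1239 0.1405 0.1439 0.1453]
scene block 456 [0.106  0.1481 0.2305 0.2445]
scene foot 112 [0.1225 0.1454 0.171  0.1729]
side arm 41 [0.1275 0.141  0.1438 0.1454]
side block 379 [0.1099 0.1553 0.2176 0.2319]
side foot 105 [0.1372 0.1512 0.1709 0.1736]
hs ((0.6945549845695496, 0.053728654980659485), (0.12053924053907394, 0.06705739349126816), 32.808570861816406) 171
diff table/detent 4.355104895104895 258
```

Run:
```python
from h import *
for n in("scene3","sceneL"):
    c=dict(np.load(f"pics/{n}.npz"));g=c["color"].min(2)[276:288,294:316].astype(int);m=g<np.median(g)-45;v,u=np.nonzero(m);print(n,len(u),u.mean()+294,v.mean()+276)
    W=cloud(c);V=c["color"].max(2);k=(np.linalg.norm(W[...,:2]-[.512,-.124],axis=-1)<.035)&(W[...,2]>.06)&(W[...,2]<.11)&(V<75);v,u=np.nonzero(k);print(" knob",len(u),u.mean(),v.mean(),W[k].mean(0).round(4))
```

```text
scene3 93 302.3440860215054 283.01075268817203
 knob 73 256.2191780821918 249.82191780821918 [ 0.5189 -0.1283  0.0878]
sceneL 92 302.32608695652175 283.05434782608694
 knob 68 256.52941176470586 249.91176470588235 [ 0.5201 -0.128   0.088 ]
```

The table hasn't moved from its detent, the foot is compressed by about 8 mm (about 5.5 N), and the robot is clear of everything.

```bash
python3 -c "
from bench import ctrl
print(ctrl.hand_in())"
```

```text
the job is handed in; nothing more can be done
None
```

Job handed in, no verdict shown: the table sits in its detent with the heat sink under the foot, which presses at about 5.5 N (estimated from roughly 8 mm of foot travel), and the arm is clear after 22 s; joint 3 read about 0.002 rad below its 0.3 rad limit while I tilted the tool at full reach.

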